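# Focus and release the inspection camera with its two-stage key

### The job

Take a picture of the dish with the inspection camera, using its release box, the one with the yellow key: press the key half-way, to its first click, and hold it there for about one second so that the camera can focus, then press it fully down to take the picture, and let it come back up. Leave the blue key of the other camera's release alone.

Things in the scene. Friction and masses are not known exactly. Their poses are not given: they have to be found in the camera images.
- yellow_top (a point): Centre of the top of the YELLOW round key cap (flat top 44 mm across, cap 54 mm wide, 10 mm thick) of a grey release box fixed to the table, 110 x 80 mm, 34 mm high (65 mm behind the key's axis, 45 mm in front). Top at rest 74 mm above the table; at the first click 62 mm; fully pressed 50 mm. Moves straight down, springs back. z up, x to the back of the box.
- yellow_cap (a joint): Travel of the yellow cap down its stem to a steel ring (48 mm across, 4 mm thick) below it, m. 0: at rest, 12 mm gap open between cap and ring; 0.012: cap on the ring, the first click. Takes 1.2 N rising to 3 N, then the key stands firm until the push exceeds 9 N. Stays 0.012 in the second stage.
- yellow_ring (a joint): Travel of the steel ring under the yellow cap, m. 0: at rest and at the first click, with a 12 mm gap between ring and box; 0.012: ring down on the box, key fully pressed. This second stage takes 9 N rising to 13 N; springs return ring and cap when let go.
- blue_top (a point): Centre of the top of the BLUE key of a second release box, alike in all but the key's colour, top at rest 74 mm above the table; it belongs to another camera and must not be pressed. Either box may stand left or right.

How it is judged:
On the way, in this order (a step that is already met when the one before it is completed fails the run):
1. the yellow key is held at its first click for 0.6 s: cap down by more than 8 mm, ring down by less than 4 mm (value of joint yellow_cap above 0.008 m and value of joint yellow_ring below 0.004 m), for 0.6 s.
2. the yellow key is pressed fully: ring down by more than 9 mm of its 12 mm (value of joint yellow_cap above 0.008 m and value of joint yellow_ring above 0.009 m), for 0.1 s.
At the end, for the whole second after the job is handed in: The yellow key has come back up: cap and ring each within 2 mm of their rest (value of joint each of yellow_cap, yellow_ring below 0.002 m); the robot touches nothing.
It fails at once if the blue key is pressed by more than 4 mm (distance of blue_top from where it was at the start of the episode above 0.004 m).
It also fails if it takes over 29 s, if anything falls off the work surface, if the arm or the gripper's body presses on something with over 40 N, if the wrist force passes 120 N, or if a joint passes its speed limit or range.

### The arm

A 6-joint arm with a two-finger parallel gripper is mounted at the origin on a cart in front of the work surface, level with it; the furniture and walls round the work are solid. World frame = base frame: x ahead of the robot, y to its left, z up, the work surface at z = 0. Lengths are in m, angles in rad, forces in N, time in s.
With the tool pointing down it reaches from about 0.375 to 0.9 m from the base axis. Payload 3.1 kg.
Tool frame: the origin (TCP) lies between the finger pads; the fingertips stand robot.finger_overhang ahead of it and the grasp point (between the pads) lies 3 mm ahead of it (robot.finger_overhang is the distance from the TCP to the fingertips, in m); z points along the fingers, y is the line along which they close (so a half turn about z gives the same grasp; the last joint's range is limited). The gripper opens to 87 mm and grips with 3 to 60 N. Pads are 19 mm wide; open, the fingers measure 117 mm over their backs; the gripper's body (75 mm by 190 mm) begins 51 mm behind the grasp point.
Start: joints at [0.931, 0.527, 1.433, -0, 1.181, -0.178], TCP at [0.278, 0.56, 0.245] pointing down, gripper open.
Joint ranges: [-3.08, 3.08], [-0.75, 2.2], [0.22, 2.44], [-1.43, 4.57], [0, 2.65], [-2.85, 2.85]. Speed limits (rad/s): [2.79, 2.79, 3.14, 3.14, 3.14, 3.14].

### API

Orientations are given as a unit quaternion [x, y, z, w].
In Python, from rig import get_obs, vision, hand_in, nets, robot gives the robot as it stands.
- The arm moves only by the tool apply_moves, never from a script. Its argument "series" is a list of rows, each an object with "offset": the shift along the world's x, y, z in cm, a list of three; "rot": the turn, a rotation vector about the world's x, y, z in degrees, a list of three. A call has 1 to 20 rows; each row is the pose to reach, as a shift and turn from the pose commanded when the call began; what a row does not reach only later rows make up. A row lasts 1/10 s, in which the tool goes at most 50 mm and 8.59 degrees, less where a joint would pass 70% of its speed; a pose out of reach is approached as far as the arm can. A call with a gripper value outside its range is refused whole. "hand" is the opening, from 0 (shut) to 1 (fully open), set as the call begins (left out, the last holds). The fingers move at their own pace and stop on an object; "newtons" is the grip in N (left out, the last holds). Time passes only in rows, so rows that repeat a pose let the fingers close. It gives the time, the measured TCP pose, the force, the opening and the grip force at its end, in the units of the state.
- get_obs(): the state, without advancing time (a new reading comes with each control period).
- vision.camera(name): name is "scene" or "top" or "wrist"; returns the picture (400x640x3 uint8, red, green, blue); there is no depth.
- vision.calibration(name): a dict with "K" (3x3 intrinsics, pixels), "k1" (the pictures are not rectified: a ray, as slopes to the right and down, at radius r is drawn at 1 + k1 r^2 times it, then the intrinsics apply), "R" (3x3) and "t" (3): a world point X has camera coordinates R X + t. Camera axes: x right, y down, z forward; pixel columns grow to the right and rows downward; lengths in m; the calibration is good to about 2 mm. A picture is of the moment at which its call begins: read the wrist's pose just before it. calibration takes no time and is no camera call; for the wrist camera it gives the pose at the moment of the call.
- hand_in(): hands the job in; it is judged then, once.
Trained networks look in the newest picture that a camera, given by its name, has taken for a name from the list of things; names that differ only in an ending like _2 or _b are one class to them, and where a whole thing is asked for, a point or a joint stands for the part that bears it (a point fixed in the world has none). Each returns a list of dicts, best first, with "conf" (0 to 1); they miss things now and then, are a little off and sometimes report something else, mostly with a low value. They report only what shows in the picture. A call takes as long as a camera call.
- nets.search_frame(camera, query): "centre" ([x, y, z] in m, in world coordinates, good to about 4 mm: the middle of the surface that is visible of it).
- nets.spot_point(camera, query): "centre" ([x, y, z] in m, in world coordinates, good to about 4 mm: a listed point, or the origin of a listed thing).
The state is a dict: "time": time; "q": joint angles; "joint_velocities": joint speeds; "joint_torque": joint torques, N m; "position": TCP position; "tool_rot": TCP orientation; "ft_force": force on the tool from outside, world axes, zero at the start; "moment": the same for the moment, N m; "grip_width": finger opening in m; "grip_force": force on a finger pad.
Only numpy, scipy, OpenCV 4.12 (cv2) and the standard library are available. Lean on these libraries where they do the work, as an engineer would, in place of code of your own. Each camera call takes 0.05 s, during which the arm holds its last target. There are 200 camera calls.

## Working session

There is one attempt and no reset: what is moved stays moved. The work goes in short steps, Python scripts to look and compute and a tool call to move; the robot and the scene stay as the last step left them, time stands still between calls to the robot, and variables do not carry over. Pictures are saved under pics/ and viewed, at most 10 in all, crops included, and the job is handed in when it is done.

Besides the shell and the picture viewer there is one more tool, called after "Emit:" by a JSON object that holds its "method" and its "body", one argument or row to a line. apply_moves: Moves the arm, as the interface text tells. Its arguments: {"type":"object","properties":{"series":{"type":"array"},"hand":{"type":"number"},"newtons":{"type":"number"}},"required":["series"]}

```bash
mkdir -p pics
python3 - <<'E'
from rig import get_obs, vision, nets, robot
import cv2
for c in ("top","scene"):
    im=vision.camera(c); cv2.imwrite(f"pics/{c}1.png",im[:,:,::-1])
    for q in ("yellow_top","blue_top"):
        print(c,q,nets.spot_point(c,q)[:3])
o=get_obs(); print(o, robot.finger_overhang)
E
```

```text
top yellow_top [{'centre': [0.5896, -0.1159, 0.0723], 'conf': 0.86}]
top blue_top [{'centre': [0.6256, 0.2053, 0.0738], 'conf': 0.58}]
scene yellow_top [{'centre': [0.5866, -0.1216, 0.0781], 'conf': 0.62}]
scene blue_top [{'centre': [0.6247, 0.2051, 0.0762], 'conf': 0.62}]
{'time': 0.3, 'q': array([ 9.31531669e-01,  5.27908827e-01,  1.43304671e+00,  3.38670646e-05,
        1.18139544e+00, -1.78497186e-01]), 'joint_velocities': array([-0.00237742, -0.00404837, -0.00395636,  0.00103791,  0.00050412,
       -0.00068402]), 'joint_torque': array([ 4.83287331e-04, -4.39563060e+01, -1.76549703e+01,  6.32361090e-02,
        5.50181768e-02, -1.07111841e-04]), 'position': array([0.27773078, 0.5596621 , 0.24418644]), 'tool_rot': array([ 2.28357385e-01,  9.73577301e-01, -3.41675674e-04, -1.65119123e-04]), 'ft_force': array([-1.16071345, -0.4025378 , -0.22223021]), 'moment': array([0.04259319, 0.04482125, 0.04281024]), 'grip_force': 0.0, 'grip_width': 0.08695804911308713} 0.022
```

View pics/top1.png

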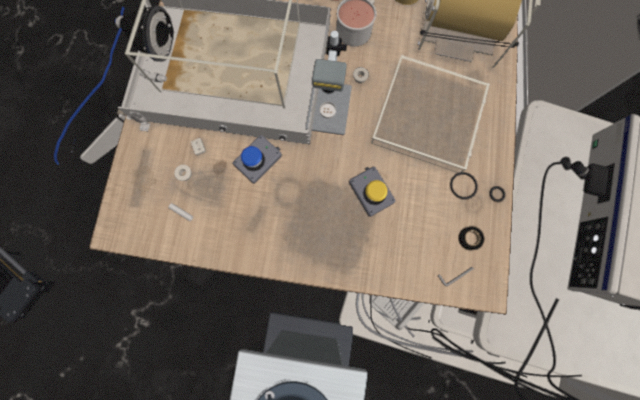

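View pics/scene1.png

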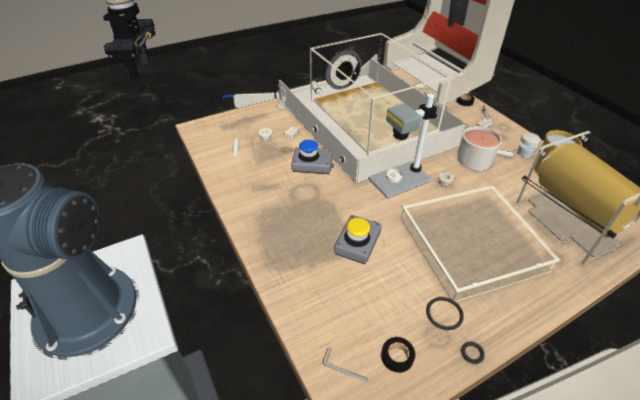

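The top view shows the yellow key at about (376,190) px and the blue key at (252,156). The scene view agrees, with yellow at (358,230) and blue at (308,148). Both net readings put yellow near (0.588, -0.118, 0.074), which matches the stated key height. I'll shut the gripper and move above it.

Emit:
{"method": "apply_moves", "body": {
  "series": [
    {"offset":[2,-4,0],"rot":[0,0,0]},
    {"offset":[4,-8.5,0],"rot":[0,0,0]},
    {"offset":[6,-13,0],"rot":[0,0,0]},
    {"offset":[8,-17.5,0],"rot":[0,0,0]},
    {"offset":[10,-22,0],"rot":[0,0,0]},
    {"offset":[12,-26.5,0],"rot":[0,0,0]},
    {"offset":[14,-31,0],"rot":[0,0,0]},
    {"offset":[16,-35,0],"rot":[0,0,0]},
    {"offset":[18,-39.5,0],"rot":[0,0,0]},
    {"offset":[20,-44,0],"rot":[0,0,0]},
    {"offset":[22,-48,0],"rot":[0,0,0]},
    {"offset":[24,-52,0],"rot":[0,0,0]},
    {"offset":[26,-56,0],"rot":[0,0,0]},
    {"offset":[26,-60,0],"rot":[0,0,0]},
    {"offset":[26,-64,0],"rot":[0,0,0]},
    {"offset":[26,-67,0],"rot":[0,0,0]},
    {"offset":[26,-67.8,0],"rot":[0,0,0]},
    {"offset":[26,-67.8,0],"rot":[0,0,0]},
    {"offset":[26,-67.8,0],"rot":[0,0,0]}
  ],
  "hand": 0,
  "newtons": 20
}}

```text
time: 2.2
position: [0.5375, -0.1171, 0.2444]
tool_rot: [0.228, 0.974, 0.0, -0.0]
ft_force: [-0.7, 0.7, 0.3]
grip_width: 0.0003
grip_force: 0.0
```

Run:
```python
from rig import get_obs, vision, nets
import cv2
for c in ("wrist","top","scene"):
    im=vision.camera(c); cv2.imwrite(f"pics/{c}2.png",im[:,:,::-1])
    print(c,nets.spot_point(c,"yellow_top")[:2],nets.search_frame(c,"yellow_top")[:2])
o=get_obs(); print(o['time'],o['position'],o['ft_force'],o['grip_width'],o['tool_rot'])
```

```text
wrist [{'centre': [0.585, -0.1166, 0.0723], 'conf': 0.68}] [{'centre': [0.5704, -0.1093, 0.0739], 'conf': 0.9}]
top [] []
scene [{'centre': [0.5867, -0.1192, 0.0763], 'conf': 0.9}] [{'centre': [0.5841, -0.1242, 0.0786], 'conf': 0.67}, {'centre': [0.6227, 0.1965, 0.0728], 'conf': 0.18}]
2.65 [ 0.53790896 -0.11772572  0.24458622] [ 1.24321282 -0.7247127   0.38653843] 8.963464027987529e-05 [2.28013376e-01 9.73658000e-01 1.12077798e-05 8.73946675e-06]
```

View pics/wrist2.png

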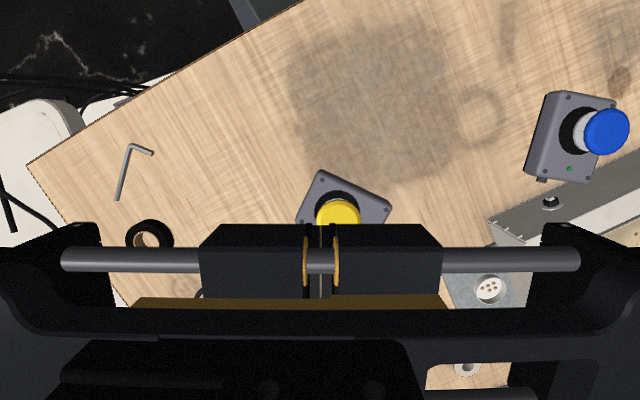

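The wrist view shows the yellow key at (338,215), just ahead of the shut fingers, and the blue key far away at (605,132). Several readings agree on (0.587, -0.118, 0.074). Next I'll centre over it and come down to just above the cap.

Emit:
{"method": "apply_moves", "body": {
  "series": [
    {"offset":[2.5,0,-1],"rot":[0,0,0]},
    {"offset":[4.9,0,-4],"rot":[0,0,0]},
    {"offset":[4.9,0,-7],"rot":[0,0,0]},
    {"offset":[4.9,0,-10],"rot":[0,0,0]},
    {"offset":[4.9,0,-12],"rot":[0,0,0]},
    {"offset":[4.9,0,-13.5],"rot":[0,0,0]},
    {"offset":[4.9,0,-13.5],"rot":[0,0,0]},
    {"offset":[4.9,0,-13.5],"rot":[0,0,0]}
  ]
}}

```text
time: 3.45
position: [0.587, -0.1182, 0.1096]
tool_rot: [0.228, 0.974, 0.0, -0.0]
ft_force: [0.1, -0.0, -0.5]
grip_width: 0.0007
grip_force: 0.0
```

Run:
```python
from rig import get_obs, vision
import cv2
im=vision.camera("scene"); cv2.imwrite("pics/s3.png",cv2.resize(im[150:300,270:450,::-1],(720,600)))
o=get_obs(); print(o['time'],o['position'],o['ft_force'])
```

```text
3.5 [ 0.58751256 -0.11840756  0.1102647 ] [-0.73861351 -0.34664179  0.13266184]
```

View pics/s3.png

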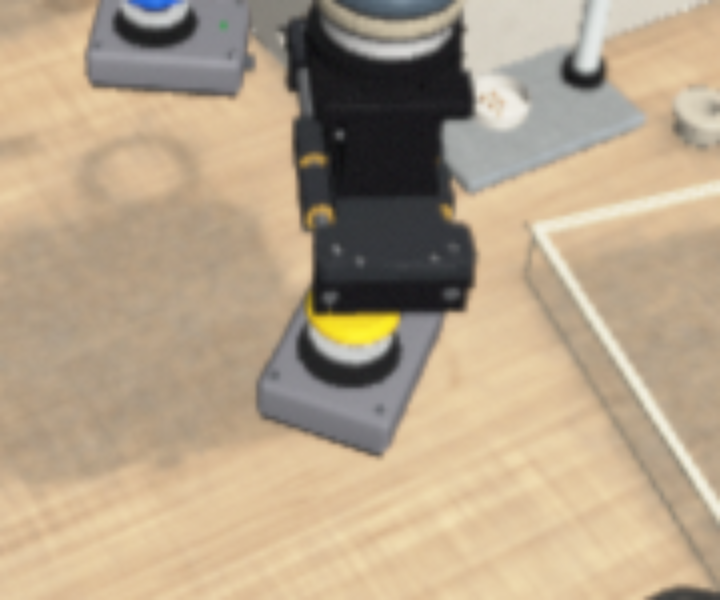

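The scene crop shows the shut fingers over the yellow cap, which is at about (352,320) in the crop, and nothing else is close. Now I'll press into the first stage gently.

Emit:
{"method": "apply_moves", "body": {
  "series": [
    {"offset":[0,0,-0.5],"rot":[0,0,0]},
    {"offset":[0,0,-1.0],"rot":[0,0,0]},
    {"offset":[0,0,-1.4],"rot":[0,0,0]},
    {"offset":[0,0,-1.8],"rot":[0,0,0]},
    {"offset":[0,0,-2.1],"rot":[0,0,0]},
    {"offset":[0,0,-2.4],"rot":[0,0,0]},
    {"offset":[0,0,-2.4],"rot":[0,0,0]},
    {"offset":[0,0,-2.4],"rot":[0,0,0]}
  ]
}}

```text
time: 4.3
position: [0.587, -0.1182, 0.0856]
tool_rot: [0.228, 0.974, -0.0, 0.0]
ft_force: [0.6, -0.3, 2.4]
grip_width: 0.0004
grip_force: 1.3
```

Run:
```python
from rig import get_obs, vision
import cv2
im=vision.camera("scene"); cv2.imwrite("pics/s4.png",cv2.resize(im[150:300,270:450,::-1],(720,600)))
F=[]
for _ in range(3):
    o=get_obs(); F.append(o['ft_force'][2]); print(o['time'],o['position'],o['ft_force'])
    vision.camera("scene")
```

```text
4.35 [ 0.58705845 -0.11827284  0.08573505] [0.37591736 0.2757929  2.80167004]
4.4 [ 0.58703807 -0.11825334  0.08576146] [0.58506336 0.92977193 2.78646451]
4.45 [ 0.58705867 -0.11825842  0.08575578] [0.40736537 0.04852182 2.44126364]
```

View pics/s4.png

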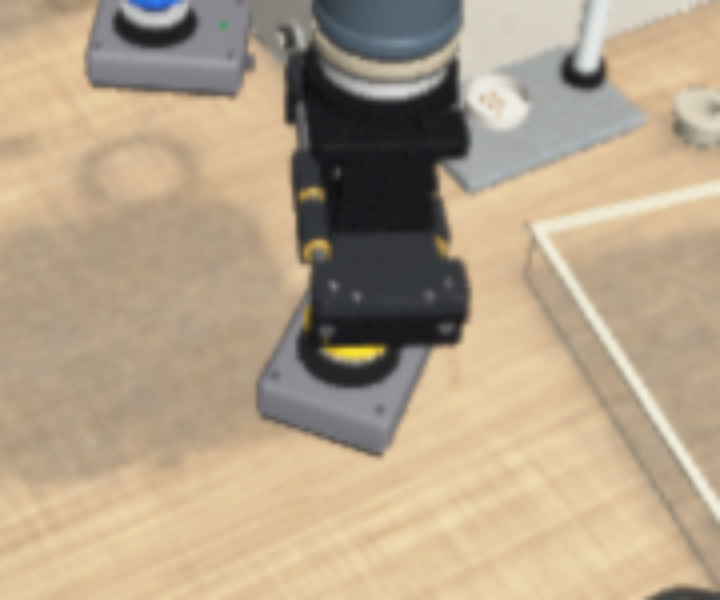

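The crop shows the cap pressed down close to the ring, at about (352,350). The force of 2.6 N and tip height of 63.7 mm both mean about 10 mm of travel. I'll go 1 mm deeper and hold for just over a second.

Emit:
{"method": "apply_moves", "body": {
  "series": [
    {"offset":[0,0,-0.1],"rot":[0,0,0]},
    {"offset":[0,0,-0.1],"rot":[0,0,0]},
    {"offset":[0,0,-0.1],"rot":[0,0,0]},
    {"offset":[0,0,-0.1],"rot":[0,0,0]},
    {"offset":[0,0,-0.1],"rot":[0,0,0]},
    {"offset":[0,0,-0.1],"rot":[0,0,0]},
    {"offset":[0,0,-0.1],"rot":[0,0,0]},
    {"offset":[0,0,-0.1],"rot":[0,0,0]},
    {"offset":[0,0,-0.1],"rot":[0,0,0]},
    {"offset":[0,0,-0.1],"rot":[0,0,0]}
  ]
}}

```text
time: 5.5
position: [0.587, -0.1183, 0.0846]
tool_rot: [0.228, 0.974, -0.0, 0.0]
ft_force: [1.0, -0.5, 1.5]
grip_width: 0.0005
grip_force: 1.3
```

Emit:
{"method": "apply_moves", "body": {
  "series": [
    {"offset":[0,0,-0.4],"rot":[0,0,0]},
    {"offset":[0,0,-0.8],"rot":[0,0,0]},
    {"offset":[0,0,-1.2],"rot":[0,0,0]},
    {"offset":[0,0,-1.3],"rot":[0,0,0]},
    {"offset":[0,0,-1.3],"rot":[0,0,0]},
    {"offset":[0,0,-1.3],"rot":[0,0,0]},
    {"offset":[0,0,-1.3],"rot":[0,0,0]}
  ]
}}

```text
time: 6.2
position: [0.5871, -0.1183, 0.073]
tool_rot: [0.228, 0.974, -0.0, 0.0]
ft_force: [-1.5, 0.9, 12.1]
grip_width: 0.0003
grip_force: 6.0
```

Emit:
{"method": "apply_moves", "body": {
  "series": [
    {"offset":[0,0,-0.2],"rot":[0,0,0]},
    {"offset":[0,0,-0.2],"rot":[0,0,0]},
    {"offset":[0,0,-0.2],"rot":[0,0,0]},
    {"offset":[0,0,-0.2],"rot":[0,0,0]}
  ]
}}

```text
time: 6.6
position: [0.5871, -0.1183, 0.0721]
tool_rot: [0.228, 0.974, -0.0, 0.001]
ft_force: [-3.0, -0.2, 17.6]
grip_width: 0.0001
grip_force: 9.0
```

The force rose to 17.6 N, past the spring's 13 N, and the tip is at 50 mm, so the key is fully down. I'll let it come back up.

Emit:
{"method": "apply_moves", "body": {
  "series": [
    {"offset":[0,0,0.7],"rot":[0,0,0]},
    {"offset":[0,0,1.5],"rot":[0,0,0]},
    {"offset":[0,0,3],"rot":[0,0,0]},
    {"offset":[0,0,5],"rot":[0,0,0]},
    {"offset":[0,0,8],"rot":[0,0,0]},
    {"offset":[0,0,11],"rot":[0,0,0]},
    {"offset":[0,0,13],"rot":[0,0,0]},
    {"offset":[0,0,13],"rot":[0,0,0]},
    {"offset":[0,0,13],"rot":[0,0,0]},
    {"offset":[0,0,13],"rot":[0,0,0]}
  ]
}}

```text
time: 7.6
position: [0.5856, -0.1177, 0.1979]
tool_rot: [0.228, 0.974, 0.0, -0.002]
ft_force: [-0.2, -0.5, -0.3]
grip_width: 0.0004
grip_force: 0.0
```

Run:
```python
from rig import get_obs, vision, nets, hand_in
vision.camera("scene"); r=nets.spot_point("scene","yellow_top")[:1]; o=get_obs()
print(r,o['position'],o['ft_force'])
if o['position'][2]>0.17 and (not r or r[0]['centre'][2]>0.068): print(hand_in())
```

```text
[{'centre': [0.586, -0.1209, 0.0739], 'conf': 0.69}] [ 0.58582911 -0.1178047   0.19786219] [-0.06224059 -0.43990355  0.80114533]
the job is handed in; nothing more can be done
None
```

I held the yellow key at its first click for just over a second, pressed it fully down, and let it spring back up; the blue key was not touched and the job is handed in (no verdict was returned).

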